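Open the bottle tote and hold its gate wide

TASK

Open up the grey bottle tote for unloading: lift its loose lid off by the knob and set it flat in the middle of the black rubber mat, then squeeze the catch with the round posts fully in between the fingers, and only after that squeeze in the one with the flat tabs. Then take the gate by its upright post, swing it out past its detent until it stands wide open, about square to the tote's front or beyond, and finish while holding it there by the post, because it springs back if let go. Leave the bottles and everything else where they stand.

Things in the scene. Friction and masses are not known exactly. Their poses are not given: they have to be found in the camera images.
- tote: grey plastic bottle tote on the bench, fixed, 200 mm (its x) by 240 mm (its y), rim 140 mm high; origin: centre of its underside. Its front (own -x) is closed by the gate; a flat front rail (own x -105 to -60 mm, top 140 mm high) carries the two catches. Its yaw varies.
- lid: loose grey lid, 174 mm (own x) by 242 mm (own y), 0.2 to 0.42 kg, on the tote behind the catches, with a black upright round knob 26 mm wide in its centre. Origin: centre of its underside, z up. An 8 mm deep plug beneath drops into the tote with 7 mm play; the lid stands on it when put down. Plate top 14 mm above the origin, knob from 14 to 50 mm above it.
- mat: flat black rubber mat, fixed on the bench on the robot's left, 280 mm (own x) by 220 mm (own y), 3 mm thick; origin: centre of its underside. The lid goes here.
- round_catch: catch with two round upright steel posts 14 mm wide, on the tote's rail; axes as the tote, origin on the rail top (140 mm above bench). The two catches, 100 mm apart, may have changed places. Fixed post at own y -18 mm, sliding post at y +18 mm (50 mm over both), x 0, tops 52 mm above the origin. Foot plate 5 mm high; the sliding post's hook reaches to x -42 mm, 20 mm above the origin.
- round_lug: the fixed post of the round catch (origin as the round catch). It never moves; squeezed fingers bear on it.
- round_slide (a joint): travel of the round catch's sliding post towards its fixed post (own -y), m: latched 0 to 0.0015, fully squeezed in 0.014 (36 mm over both posts, their middle then at own y -7 mm). Takes about 6 N; stays where it is left. The gate is free of this catch from 0.010.
- flat_catch: the catch with two flat upright steel tabs (24 mm wide along own x, 10 mm thick) on the tote's rail, otherwise built like the round catch: same origin, axes and heights. Fixed tab centre at own y = -20 mm, sliding tab at own y = +20 mm (50 mm over both).
- flat_lug: the fixed tab of the flat catch (origin as the flat catch). It never moves; squeezed fingers bear on it.
- flat_slide (a joint): travel of the flat catch's sliding tab towards its fixed tab (own -y), 0 to 0.014 m, same behaviour: 0 (to 1.5 mm) latched, 0.014 fully in (36 mm over both tabs, middle at own y = -7 mm), about 6 N, stays where left.
- gate (a joint): gate angle, rad: 0 shut, stop at 1.75. A bright metal panel 222 mm wide, 12 to 138 mm high, 10 mm thick, hinged upright at one end of the tote's front; swings outward, clockwise seen from above. A spring (0.1 to 0.25 N m) closes it; a sprung detent resists (about 0.2 N m) from 0.4 to 0.7 and lets go by 1.0. Held shut until both catches are in. Let go, it springs back to half open (0.8) or less.
- gate_post (a point): on the axis of the gate's upright round steel post, 16 mm wide, which stands 50 mm before the panel and is gripped from above; the point is 178 mm above the bench, the post's top 200 mm, free down to 122 mm. It is 174 mm from the hinge axis; moves with the gate.
- gate_hinge (a point): point on the gate's hinge axis (vertical) at bench level, fixed to the tote at own x -112, y +115 mm.
- vial_a: amber glass bottle, 52 mm wide, 105 mm high, black cap, standing inside the tote near the end away from the hinge; leave it alone. Origin: centre of its underside.
- vial_b: amber glass bottle, 56 mm wide, 115 mm high, standing inside the tote near its back; leave it alone. Origin: centre of its underside.
- vial_c: amber glass jar, 54 mm wide, 90 mm high, standing inside the tote near the hinge end; leave it alone. Origin: centre of its underside.
- big_bottle: amber glass bottle, 84 mm wide, 190 mm high, at the back of the bench; leave it alone. Origin: centre of its underside.
- wash_bottle: white plastic wash bottle, 68 mm wide, 190 mm high, at the back of the bench; leave it alone. Origin: centre of its underside.
- tape_roll: cardboard tape roll, 90 mm wide, 24 mm high, lying on the robot's right; leave it alone. Origin: centre of its underside.
- brush: hand brush lying on the robot's right; leave it alone
- tub: white plastic tub with lid, 70 mm wide, 70 mm high, on the robot's right; leave it alone. Origin: centre of its underside.

How it is judged:
On the way, in this order (a step that is already met when the one before it is completed fails the run):
1. the lid lies flat on the mat, let go, with both catches still latched (horizontal distance between lid and mat below 0.06 m and height (world z) of lid below 0.012 m and angle between lid's own z axis and vertical below 0.06 rad and linear speed of lid below 0.03 m/s and contact force between the fingers and lid below 0.2 N and value of joint each of round_slide, flat_slide below 0.006 m), for 0.2 s.
2. the round catch is squeezed in between the fingers, the flat one still latched (value of joint round_slide above 0.0112 m and contact force between the fingers and round_lug above 1 N and value of joint flat_slide below 0.006 m), for 0.1 s.
3. the flat catch is squeezed in between the fingers, the gate still shut (value of joint flat_slide above 0.0112 m and contact force between the fingers and flat_lug above 1 N and value of joint gate below 0.15 rad), for 0.1 s.
4. the gate is past its detent (value of joint gate above 1.05 rad), for 0.05 s.
At the end, for the whole second after the job is handed in: Lid flat, released, still, within 60 mm of the mat's centre; both catches in by over 11.2 of 14 mm; gate still, open over 1.35 rad (77 deg), touched by the fingers with over 1 N, grasp point within 40 mm of the post's grip point; neither lid nor bystanders touch the gate (horizontal distance between lid and mat below 0.06 m and height (world z) of lid below 0.012 m and angle between lid's own z axis and vertical below 0.06 rad and linear speed of lid below 0.03 m/s and contact force between each of the fingers, gate and lid below 0.2 N and value of joint each of round_slide, flat_slide above 0.0112 m and value of joint gate above 1.35 rad and velocity of joint gate between -0.1 and 0.1 rad/s and contact force between the fingers and gate above 1 N and distance between the grasp point and gate_post below 0.04 m and contact force between gate and vial_a below 0.2 N and contact force between gate and vial_b below 0.2 N and contact force between gate and vial_c below 0.2 N and contact force between gate and big_bottle below 0.2 N and contact force between gate and wash_bottle below 0.2 N and contact force between gate and tape_roll below 0.2 N and contact force between gate and brush below 0.2 N and contact force between gate and tub below 0.2 N); the arm keeps its last pose, push and grip.
It fails at once if the flat catch is pushed in before the round one (value of joint flat_slide above 0.006 m and value of joint round_slide below 0.01 m).
It fails at once if the lid is tipped over (angle between lid's own z axis and vertical above 0.7 rad).
It fails at once if a bystander is shifted by more than 40 mm or tipped (distance of any of vial_a, vial_b, vial_c, big_bottle, wash_bottle, tape_roll, brush, tub from where it was at the start of the episode above 0.04 m or angle between any of vial_a, vial_b, vial_c, big_bottle, wash_bottle, tape_roll, tub's own z axis and vertical above 0.5 rad).
It also fails if it takes over 72 s, if anything falls off the work surface, if the arm or the gripper's body presses on something with over 40 N, if the wrist force passes 120 N, or if a joint passes its speed limit or range.

ROBOT

A 6-joint arm with a two-finger parallel gripper is mounted at the origin on the work surface. World frame = base frame: x ahead of the robot, y to its left, z up, the work surface at z = 0. Lengths are in m, angles in rad, forces in N, time in s.
With the tool pointing down it reaches from about 0.3 to 0.85 m from the base axis. Payload 5.4 kg.
Tool frame: the origin (TCP) lies on the centre line of the jaws, within the pads' length; the fingertips stand 11 mm ahead of it and the grasp point (between the pads) lies 8 mm behind it; z points along the fingers, y is the line along which they close (so a half turn about z gives the same grasp; the last joint's range is limited). The gripper opens to 85 mm and grips with 20 to 120 N. Pads are 22 mm wide; open, the fingers measure 114 mm over their backs; the gripper's body (76 mm by 85 mm) begins 54 mm behind the grasp point. The pads swing forward as they close: fully open they stand 13 mm farther back than shut.
Start: joints at [-1.472, 0.158, 1.597, -0, 1.386, -0.21], TCP at [0.175, -0.548, 0.242] pointing down, gripper open.
Joint ranges: [-2.91, 2.91], [-0.94, 2.29], [0.18, 2.7], [-1.29, 4.43], [0.17, 2.64], [-3, 3]. Speed limits (rad/s): [2.57, 2.57, 3.14, 3.14, 3.14, 3.14].

INTERFACE

Orientations are given as a unit quaternion [w, x, y, z].
In Python, from cell import * gives the robot as it stands. Calls block until the motion is done:
- move_ptp(position, orientation): joint-space move of the TCP to a pose.
- servo_line(position, attitude=None, v=0.15, contact_N=None): straight line of the TCP; attitude=None keeps the orientation; v is the mean speed in m/s. With contact_N (N) it stops when the force on the tool has changed by that much, and returns True; else False.
- set_joints(angles): joint-space move.
- gripper_to(opening): finger opening in m; the grip force is fixed at half the most; returns when the fingers have stopped.
- dwell(seconds).
- ik(position, orientation): joint angles nearest the present ones, or None.
- camera(name): name is "scene" or "top"; returns (picture, depth): 480x640x3 uint8, red, green, blue; 480x640 float32, m along the optical axis (not along the pixel's ray), 0 where there is no reading.
- camera_model(name): a dict with "camera_matrix" (3x3 intrinsics, pixels), "k1" (the pictures are not rectified: a ray, as slopes to the right and down, at radius r is drawn at 1 + k1 r^2 times it, then the intrinsics apply), "world_from_camera" (4x4, takes a point from camera to world coordinates). Camera axes: x right, y down, z forward; pixel columns grow to the right and rows downward; lengths in m; the calibration is good to about 2 mm. A picture is of the moment at which its call begins. camera_model takes no time and is no camera call.
A pose or a line that the arm cannot do raises IKError and nothing moves.
- job_done(): hands the job in; it is judged then, once.
Readings, each from a call of its own:
- read_time_s(): time.
- read_joints(): joint angles.
- read_joint_vel(): joint speeds.
- read_joint_efforts(): joint torques, N m.
- read_tcp_pos(): TCP position.
- read_eef_rot(): TCP orientation.
- read_wrist_force(): force on the tool from outside, world axes, zero at the start.
- read_torque(): the same for the moment, N m.
- read_opening(): finger opening in m.
- read_grip_force(): force on a finger pad.
Only numpy, scipy, OpenCV 4.12 (cv2) and the standard library are available. Lean on these libraries where they do the work, as an engineer would, in place of code of your own. Each camera call takes 0.05 s, during which the arm holds its last target. There are 200 camera calls.

## Working session

There is one attempt and no reset: what is moved stays moved. The work goes in short steps, each a Python script; the robot and the scene stay as the last script left them, time stands still between calls to the robot, and variables do not carry over. Pictures are saved under pics/ and viewed, at most 10 in all, crops included, and the job is handed in when it is done.

```bash
mkdir -p pics; ls; python3 - <<'E'
from cell import *
import cv2,numpy as np
for n in("scene","top"):
    p,d=camera(n); cv2.imwrite(f"pics/{n}0.png",cv2.cvtColor(p,cv2.COLOR_RGB2BGR)); np.savez(f"pics/{n}0.npz",p=p,d=d)
    m=camera_model(n); print(np.round(m["camera_matrix"],1),m["k1"],np.round(m["world_from_camera"],3))
print(read_time_s(),read_eef_rot())
E
```

```text
pics
[[463.    0.  320.3]
 [  0.  463.  241.5]
 [  0.    0.    1. ]] -0.001161942739714348 [[-0.317  0.748 -0.582  1.18 ]
 [ 0.948  0.248 -0.198  0.172]
 [-0.004 -0.615 -0.788  1.004]
 [ 0.     0.     0.     1.   ]]
[[487.8   0.  320.4]
 [  0.  487.8 243.7]
 [  0.    0.    1. ]] 0.03861104982641846 [[-0.02  -0.997  0.077  0.451]
 [-1.     0.021  0.004 -0.051]
 [-0.006 -0.077 -0.997  1.196]
 [ 0.     0.     0.     1.   ]]
0.1 [-8.41127074e-04  9.88098920e-01  1.53817466e-01  6.31013922e-05]
```

```bash
cat > h.py <<'E'
from cell import *
import numpy as np,cv2
from scipy.spatial.transform import Rotation as R
def cloud(n,d):
    m=camera_model(n);K=np.array(m["camera_matrix"]);T=np.array(m["world_from_camera"])
    v,u=np.mgrid[0:480,0:640];pts=np.stack([u,v],-1).reshape(-1,1,2).astype(float)
    s=cv2.undistortPoints(pts,K,np.array([m["k1"],0,0,0.])).reshape(480,640,2)
    c=np.dstack([s*d[...,None],d]);w=c@T[:3,:3].T+T[:3,3];w[d<=0]=np.nan
    return w
def ray(n,uv):
    m=camera_model(n);K=np.array(m["camera_matrix"]);T=np.array(m["world_from_camera"])
    s=cv2.undistortPoints(np.array(uv,float).reshape(-1,1,2),K,np.array([m["k1"],0,0,0.])).reshape(-1,2)
    return T[:3,3],np.c_[s,np.ones(len(s))]@T[:3,:3].T
def onplane(n,uv,z):
    o,r=ray(n,uv);return o+r*((z-o[2])/r[:,2])[:,None]
def snap(n,name):
    p,d=camera(n);cv2.imwrite(f"pics/{name}.png",cv2.cvtColor(p,cv2.COLOR_RGB2BGR));np.savez(f"pics/{name}.npz",p=p,d=d);return p,d
def down(a):
    "tool down, closing axis (tool y) along world yaw a"
    y=np.array([np.cos(a),np.sin(a),0]);z=np.array([0,0,-1.]);x=np.cross(y,z)
    q=R.from_matrix(np.c_[x,y,z]).as_quat();return [q[3],q[0],q[1],q[2]]
E
```

```text
(no output)
```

View pics/scene0.png

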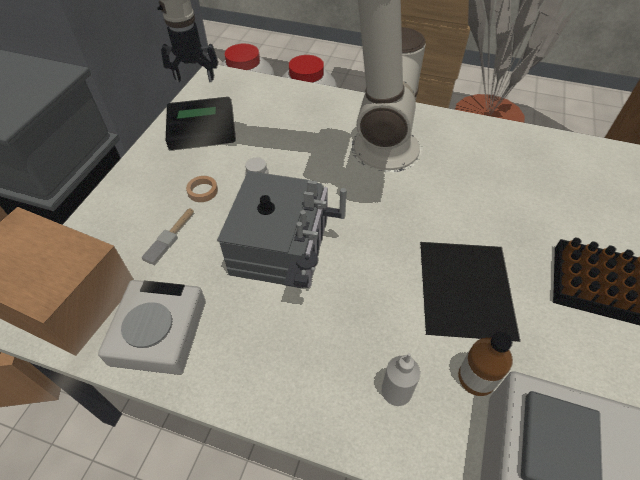

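View pics/top0.png

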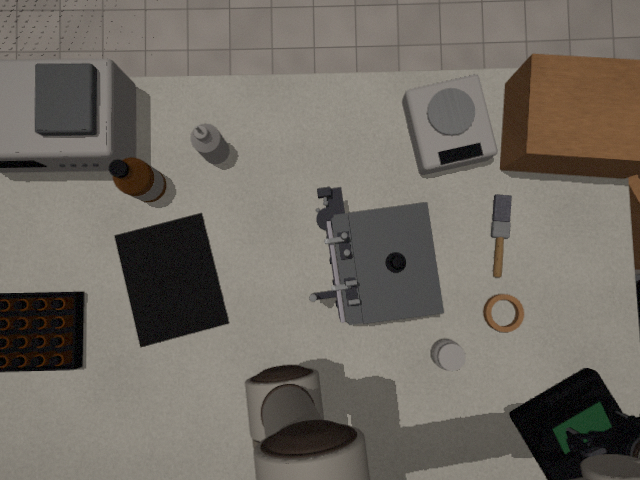

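The scene view shows the tote with its knob at about (265,203), the catches at about (318,220), and the gate post at about (343,200). In the top view, the knob is at (396,262), the tote front faces left (+y), the catches run down x≈345, the post is at (318,297), and the mat centre is at (172,279).

```bash
python3 - <<'E'
from h import *
z=np.load("pics/top0.npz");p,d=z["p"],z["d"];w=cloud("top",d)
def rect(mask,zz,name):
    c=max(cv2.findContours(mask.astype(np.uint8),0,1)[0],key=cv2.contourArea)
    q=onplane("top",c.reshape(-1,2),zz)[:,:2].astype(np.float32)
    r=cv2.minAreaRect(q*1000);print(name,r);return r
hsv=cv2.cvtColor(p,cv2.COLOR_RGB2HSV)
box=np.zeros((480,640),bool);box[190:340,300:460]=1
H=w[...,2]
# lid plate: height
pl=H[box&(H>.13)&(H<.165)];print("heights",np.percentile(pl,[5,25,50,75,95]))
pm=box&(H>.144)&(H<.160);rect(cv2.morphologyEx(pm.astype(np.uint8),cv2.MORPH_OPEN,np.ones((5,5))),.154,"lid")
k=box&(H>.178)&(w[...,1]<-.12);print("knob",np.nanmedian(w[k],0),k.sum())
mm=(p.max(2)<45);mm[:, :100]=0;mm[:,240:]=0;mm[:205]=0;mm[350:]=0
rect(cv2.morphologyEx(mm.astype(np.uint8),cv2.MORPH_OPEN,np.ones((5,5))),.003,"mat")
t=box&(H>.165);n,l,s,c=cv2.connectedComponentsWithStats(t.astype(np.uint8))
for i in range(1,n):
    if s[i,4]>4: 
        a=w[l==i];print(s[i],np.round(np.median(a,0),4),np.round(a[:,2].max(),3), np.round(np.ptp(a,axis=0),3))
cv2.imwrite("pics/crop.png",cv2.resize(cv2.cvtColor(p,cv2.COLOR_RGB2BGR)[180:335,300:450],None,fx=3.8,fy=3.8,interpolation=2))
E
```

```text
heights [0.13911364 0.14462909 0.14654989 0.14805564 0.15038145]
lid ((441.56207275390625, -210.57867431640625), (142.69485473632812, 173.2504425048828), 3.9359848499298096)
knob [ 0.48732619 -0.20477609  0.18277502] 129
mat ((464.2640075683594, 319.061279296875), (277.3077392578125, 217.54396057128906), 13.648303031921387)
[341 232   7   8  43] [ 0.5445 -0.0956  0.1924] 0.196 [0.013 0.012 0.031]
[343 249   7   7  40] [ 0.5095 -0.0991  0.1924] 0.196 [0.013 0.012 0.024]
[391 255  13  13 128] [ 0.4891 -0.2048  0.1823] 0.187 [0.025 0.024 0.02 ]
[345 280  12   6  59] [ 0.4477 -0.1076  0.1923] 0.198 [0.01  0.023 0.018]
[309 293   8   9  49] [ 0.4191 -0.0293  0.2008] 0.204 [0.015 0.014 0.038]
[348 298  12   7  65] [ 0.409  -0.1109  0.1925] 0.197 [0.012 0.023 0.028]
```

View pics/crop.png

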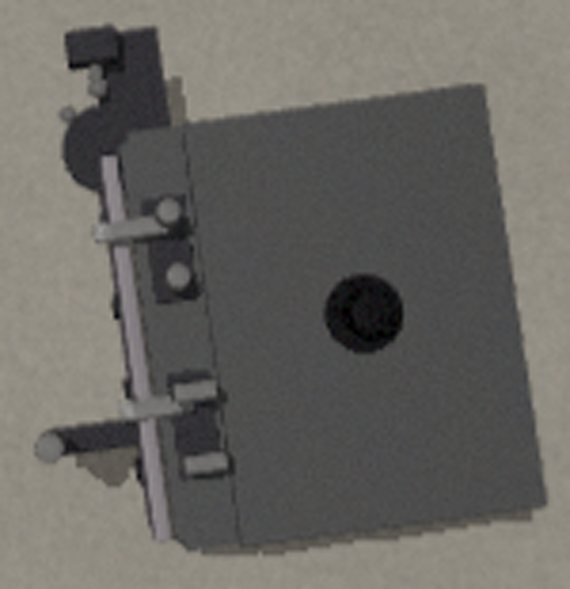

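The posts read z≈0.192, the lid plate 0.1465 and the knob top 0.182, all as they should be. The catch centres are 100 mm apart, which puts own y at +6.9°. In the crop, the round catch is at the top (far side) and the flat one at the bottom (near side). Now I'll move the lid.

```bash
python3 - <<'E'
from h import *
a=np.radians(6.9);k=np.array([.4882,-.2048])
for aa in(a,a+np.pi): print(aa,np.round(ik([*k,.164],down(aa)),2),np.round(ik([.464,.319,.036],down(np.radians(13.6)+aa-a)),2))
best=min((a,a-np.pi),key=lambda t:abs(ik([*k,.164],down(t))[5]))
b=best+np.radians(6.7)
move_ptp([*k,.25],down(best));gripper_to(.07);servo_line([*k,.164],v=.15)
gripper_to(0);print("open",read_opening(),read_grip_force(),read_wrist_force())
servo_line([*k,.285],v=.12);print(read_opening(),read_wrist_force(),read_time_s())
snap("scene","lift")
servo_line([.464,.319,.285],down(b),v=.2)
print(servo_line([.464,.319,.06],v=.15),read_time_s())
print(servo_line([.464,.319,.030],v=.03,contact_N=4),read_tcp_pos(),read_opening())
E
```

```text
0.12042771838760874 [-0.63  0.12  1.81 -0.    1.22 -0.75] [ 0.39  0.38  1.77 -0.    0.99  0.15]
3.262020371977402 [-0.63  0.12  1.81 -0.    1.22  2.4 ] [ 0.39  0.38  1.77 -0.    0.99 -2.99]
open 0.02403231200725074 59.0275239944458 [-1.98413461  1.08461574  5.59863734]
0.02429327874342082 [-0.74364757 -0.11977075 -3.86488798] 4.4667
False 8.9417
True [0.46375519 0.31887813 0.03610552] 0.02434307539339911
```

```bash
python3 - <<'E'
from h import *
gripper_to(.07);servo_line([.464,.319,.16],v=.2);print(read_time_s())
move_ptp([.45,.25,.32],read_eef_rot())
p,d=snap("top","after")
H=cloud("top",d)
t=np.zeros((480,640),bool);t[190:340,300:460]=1;t&=(H[...,2]>.165)
n,l,s,c=cv2.connectedComponentsWithStats(t.astype(np.uint8))
for i in range(1,n):
    if s[i,4]>4: 
        a=H[l==i];a=a[a[:,2]>a[:,2].max()-.012];print(s[i],np.round(a.mean(0),4),len(a))
g=cv2.cvtColor(p,cv2.COLOR_RGB2BGR)[180:400,100:460]
cv2.imwrite("pics/after_c.png",cv2.resize(g,None,fx=2.2,fy=2.2))
E
```

```text
10.9833
[341 232   7   8  42] [ 0.5449 -0.0958  0.1926] 37
[343 249   7   7  39] [ 0.5096 -0.1001  0.1926] 34
[345 280  12   6  59] [ 0.4471 -0.1071  0.1927] 58
[309 293   8   9  50] [ 0.4187 -0.0287  0.2006] 47
[347 298  13   7  67] [ 0.4087 -0.112   0.1924] 60
```

View pics/after_c.png

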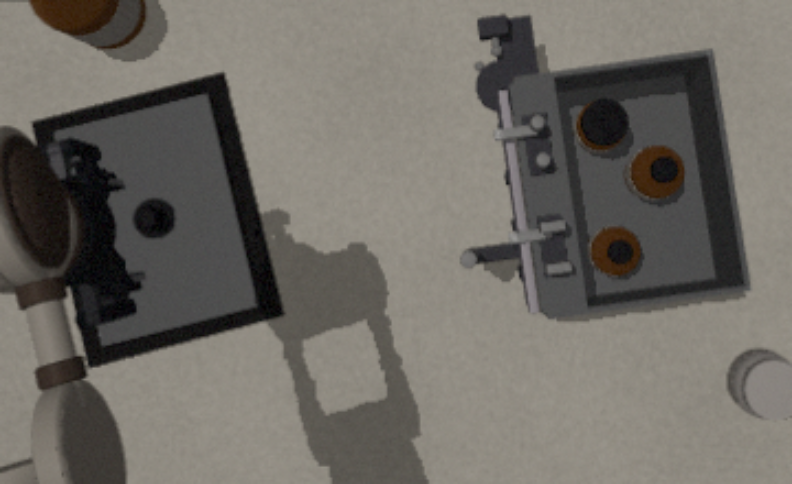

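The lid lies flat at the centre of the mat (its knob at about (155,218) in this crop). Both catches are still latched, and the tops match the known spacings. Next I squeeze the round catch, then the flat one.

```bash
cat >> h.py <<'E'
A=np.radians(6.8);OY=np.array([np.cos(A),np.sin(A)]);OX=np.array([np.sin(A),-np.cos(A)])
RO=np.array([.5273,-.0979]);FL=np.array([.4279,-.1096])
E
python3 - <<'E'
from h import *
c=RO-.007*OY;q=down(A)
move_ptp([*c,.27],q);gripper_to(.074)
print(servo_line([*c,.178],v=.12,contact_N=8),read_time_s(),read_tcp_pos())
f0=read_wrist_force();gripper_to(0.03);dwell(.3)
print(read_opening(),read_grip_force(),np.round((read_wrist_force()-f0)[:2]@np.c_[OX,OY],2),read_time_s())
E
```

```text
False 14.25 [ 0.52092163 -0.09897863  0.17888759]
0.03289878974545128 57.877596616744995 [ -1.45 -15.15] 15.0
```

```bash
cat > chk.py <<'E'
from h import *
def chk(name):
    p,d=snap("top",name);H=cloud("top",d)
    t=np.zeros((480,640),bool);t[190:340,300:460]=1;t&=(H[...,2]>.165)&(H[...,2]<.205)
    n,l,s,c=cv2.connectedComponentsWithStats(t.astype(np.uint8))
    for i in range(1,n):
        if s[i,4]>4:
            a=H[l==i];a=a[a[:,2]>a[:,2].max()-.012];print(s[i],np.round(a.mean(0),4),len(a))
    return p
E
python3 - <<'E'
from chk import *
c=RO-.007*OY
gripper_to(.074);servo_line([*c,.27],v=.2);print(read_time_s())
servo_line([.45,.20,.3],v=.3);chk("r");print(read_time_s())
E
```

```text
16.0833
[342 239   7   7  41] [ 0.5314 -0.0972  0.1924] 36
[343 249   7   7  41] [ 0.5096 -0.1001  0.1926] 36
[345 280  12   6  58] [ 0.4471 -0.1072  0.1922] 56
[309 293   8   9  50] [ 0.4187 -0.0287  0.2009] 47
[348 298  12   7  66] [ 0.4087 -0.112   0.1923] 60
17.3083
```

The round slide moved about 13.6 mm, so it is fully in; the flat one hasn't moved.

```bash
python3 - <<'E'
from chk import *
c=FL-.007*OY;q=down(A)
move_ptp([*c,.27],q)
print(servo_line([*c,.178],v=.12,contact_N=8),read_tcp_pos())
f0=read_wrist_force();gripper_to(0.03);dwell(.3)
print(read_opening(),read_grip_force(),np.round((read_wrist_force()-f0)[:2]@np.c_[OX,OY],2),read_time_s())
gripper_to(.074);servo_line([*c,.27],v=.2)
servo_line([.45,.20,.3],v=.3);p=chk("f");print(read_time_s())
P=np.array([.4187,-.0287]);Hn=P+.1667*OY+.050*OX;print("hinge",Hn)
# plan
r=P-Hn
for th in np.linspace(0,1.6,9):
    M=np.array([[np.cos(th),np.sin(th)],[-np.sin(th),np.cos(th)]])
    for k in(0,.5,1):
        j=ik([*(Hn+M@r),.17],down(A-k*th));print(round(th,2),k,np.round(Hn+M@r,3),None if j is None else np.round(j,2))
cv2.imwrite("pics/f_c.png",cv2.resize(cv2.cvtColor(p,cv2.COLOR_RGB2BGR)[100:340,150:460],None,fx=2.5,fy=2.5))
E
```

```text
False [ 0.42152721 -0.11057982  0.17878563]
0.034212741476654825 61.93001568317413 [ -3.03 -15.93] 20.1583
[342 239   7   7  41] [ 0.5314 -0.0972  0.1921] 36
[343 249   7   7  41] [ 0.5096 -0.1001  0.193 ] 36
[346 286  12   6  62] [ 0.4344 -0.1088  0.1927] 58
[309 293   8   9  50] [ 0.4187 -0.0287  0.2003] 47
[348 298  12   7  66] [ 0.4087 -0.112   0.1923] 60
22.475
hinge [ 0.59014755 -0.05861033]
0.0 0 [ 0.419 -0.029] [-0.36 -0.19  2.09 -0.    1.24 -0.48]
0.0 0.5 [ 0.419 -0.029] [-0.36 -0.19  2.09 -0.    1.24 -0.48]
0.0 1 [ 0.419 -0.029] [-0.36 -0.19  2.09 -0.    1.24 -0.48]
0.2 0 [0.428 0.005] [-0.27 -0.17  2.07 -0.    1.24 -0.39]
0.2 0.5 [0.428 0.005] [-0.27 -0.17  2.07 -0.    1.24 -0.29]
0.2 1 [0.428 0.005] [-0.27 -0.17  2.07 -0.    1.24 -0.19]
0.4 0 [0.444 0.036] [-0.19 -0.12  2.03 -0.    1.23 -0.31]
0.4 0.5 [0.444 0.036] [-0.19 -0.12  2.03 -0.    1.23 -0.11]
0.4 1 [0.444 0.036] [-0.19 -0.12  2.03 -0.    1.23  0.09]
0.6 0 [0.466 0.063] [-0.12 -0.05  1.96 -0.    1.23 -0.24]
0.6 0.5 [0.466 0.063] [-0.12 -0.05  1.96 -0.    1.23  0.06]
0.6 1 [0.466 0.063] [-0.12 -0.05  1.96 -0.    1
[... 190 characters left out ...]
 0 [0.523 0.102] [-0.03  0.12  1.79 -0.    1.23 -0.15]
1.0 0.5 [0.523 0.102] [-0.03  0.12  1.79 -0.    1.23  0.35]
1.0 1 [0.523 0.102] [-0.03  0.12  1.79 -0.    1.23  0.85]
1.2 0 [0.556 0.112] [-0.01  0.2   1.69 -0.    1.24 -0.13]
1.2 0.5 [0.556 0.112] [-0.01  0.2   1.69 -0.    1.24  0.47]
1.2 1 [0.556 0.112] [-0.01  0.2   1.69 -0.    1.24  1.07]
1.4 0 [0.59  0.115] [-0.01  0.29  1.59 -0.    1.26 -0.13]
1.4 0.5 [0.59  0.115] [-0.01  0.29  1.59 -0.    1.26  0.57]
1.4 1 [0.59  0.115] [-0.01  0.29  1.59 -0.    1.26  1.27]
1.6 0 [0.625 0.112] [-0.01  0.37  1.49 -0.    1.28 -0.13]
1.6 0.5 [0.625 0.112] [-0.01  0.37  1.49 -0.    1.28  0.67]
1.6 1 [0.625 0.112] [-0.01  0.37  1.49 -0.    1.28  1.47]
```

View pics/f_c.png

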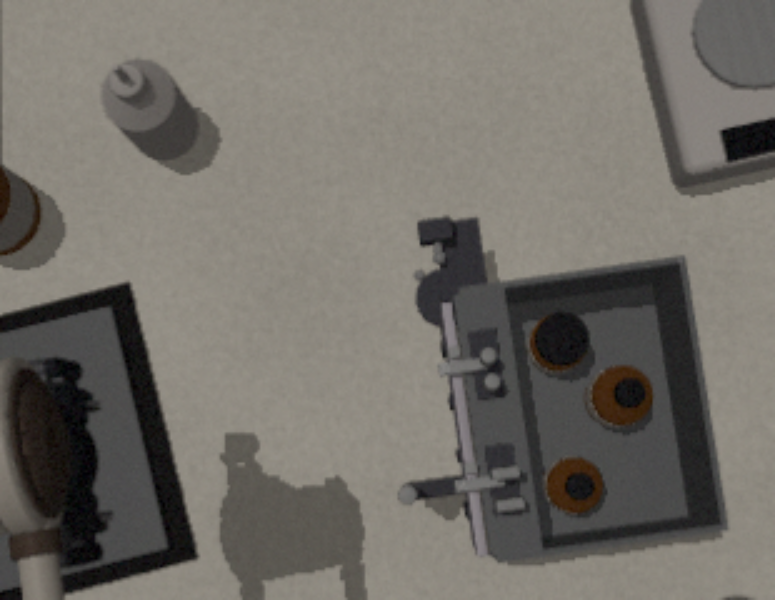

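The flat slide is in by about 12.8 mm, but with less margin than the round one. I'll re-squeeze it with a 1.5 mm shift towards the lug, and check the hinge position from the rim corners (684,258) and (724,527) and the panel end (447,305) in this crop.

```bash
python3 - <<'E'
from chk import *
c=FL-.0085*OY;q=down(A)
move_ptp([*c,.26],q);servo_line([*c,.178],v=.12,contact_N=8)
f0=read_wrist_force();gripper_to(0.03);dwell(.3)
print(read_opening(),read_grip_force(),np.round((read_wrist_force()-f0)[:2]@np.c_[OX,OY],2))
gripper_to(.074);servo_line([*c,.27],v=.2);print(read_time_s())
servo_line([.45,.20,.3],v=.3);chk("f2")
f=lambda u,v:[150+u/2.5,100+v/2.5]
co=onplane("top",[f(684,258),f(724,527)],.14)[:,:2];y=co[0]-co[1];print(co,np.linalg.norm(y),np.degrees(np.arctan2(y[1],y[0])))
y/=np.linalg.norm(y);x=np.array([y[1],-y[0]]);C=co.mean(0)-.1*x;print("hinge from tote",C-.112*x+.115*y)
print("panel",onplane("top",[f(447,305),f(483,553)],.138))
E
```

```text
0.03391116747138886 61.77540063858032 [-1.89 -3.31]
26.3417
[342 239   7   7  41] [ 0.5313 -0.0972  0.1929] 36
[343 249   7   7  40] [ 0.5094 -0.1002  0.1922] 37
[346 286  12   6  62] [ 0.4345 -0.1089  0.1925] 59
[309 293   8   9  50] [ 0.4187 -0.0287  0.2003] 47
[348 298  12   7  65] [ 0.4086 -0.1122  0.1924] 58
[[ 0.61569742 -0.27310478]
 [ 0.38258346 -0.29855791]] 0.2344994295366068 6.23129805719375
hinge from tote [ 0.59045001 -0.06260151]
panel [[ 0.5791828  -0.06576447  0.138     ]
 [ 0.3641799  -0.0919837   0.138     ]]
```

```bash
python3 - <<'E'
from chk import *
P=np.array([.4187,-.0287]);Hn=np.array([.590,-.060]);r=P-Hn;Z=.170
gripper_to(.06)
move_ptp([*P,.26],down(A))
print(servo_line([*P,Z],v=.12,contact_N=10));gripper_to(0);print("grip",read_opening(),read_grip_force(),read_time_s())
for th in np.arange(.13,1.57,.13):
    M=np.array([[np.cos(th),np.sin(th)],[-np.sin(th),np.cos(th)]])
    servo_line([*(Hn+M@r),Z],down(A-th),v=.06)
    print(round(th,2),np.round(read_wrist_force(),1),round(read_opening(),4))
print(read_time_s(),read_tcp_pos())
p,d=snap("top","end");s,_=snap("scene","ends")
g=lambda p:cv2.resize(p[:,:,::-1],(400,300))
cv2.imwrite("pics/end_c.png",np.vstack([cv2.resize(p[100:340,150:460,::-1],(775,600))]))
cv2.imwrite("pics/ends_c.png",cv2.resize(s[120:360,180:500,::-1],(800,600)))
E
```

```text
False
grip 0.013898523586812383 58.31740736961365 30.1917
0.13 [-5.5  1.2  5.8] 0.0143
0.26 [-2.6 -0.1  6.1] 0.0143
0.39 [-1.2 -0.7  5.1] 0.0146
0.52 [ 2.4 -4.1  6.8] 0.0144
0.65 [ 3.6 -5.8  4.8] 0.0145
0.78 [ 4.2 -8.4  3.9] 0.0146
0.91 [ 5.2 -8.9  4.5] 0.0148
1.04 [  1.9 -10.5   5.2] 0.0145
1.17 [  1.8 -11.    4.8] 0.0148
1.3 [  0.3 -12.    5.9] 0.0143
1.43 [ -1.2 -13.2   6.7] 0.0146
1.56 [ -3.3 -13.7   7.5] 0.0145
36.4917 [0.61937934 0.1078698  0.17055682]
```

View pics/end_c.png

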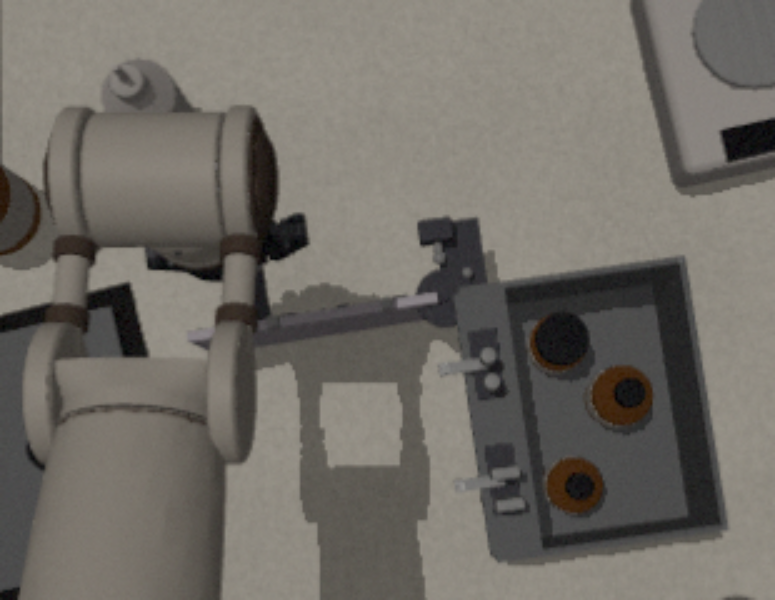

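View pics/ends_c.png

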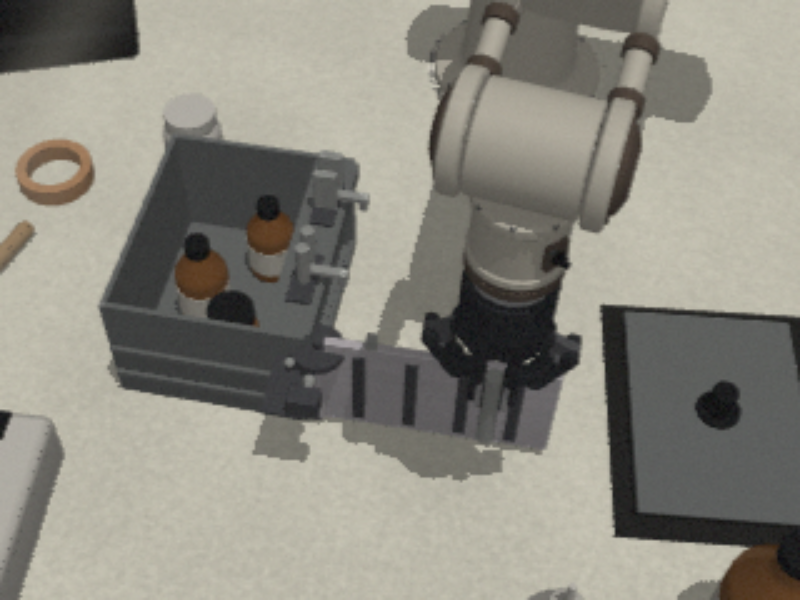

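The gate stands square to the tote's front (its panel runs from about (190,337) to (440,298) in the top crop). The post is between the fingers, the lid is centred on the mat, and the bottles haven't moved. Handing in.

```bash
python3 - <<'E'
from cell import *
dwell(.5);print(read_opening(),read_grip_force(),read_tcp_pos());print(job_done())
E
```

```text
0.014397230618327653 59.21391248703003 [0.61920486 0.10789048 0.17058036]
the job is handed in; nothing more can be done
None
```

The job is handed in, with no verdict returned: the lid lies flat in the middle of the mat, the round catch then the flat one were squeezed in, and the arm is holding the gate open by its post at about 1.56 rad, with the bottles where they stood.

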